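# Stand the fallen beam stop up, then fold the amber filter

### The arm

A 7-joint arm with a two-finger parallel gripper is mounted at the origin on the work surface. World frame = base frame: x ahead of the robot, y to its left, z up, the work surface at z = 0. Lengths are in m, angles in rad, forces in N, time in s.
With the tool pointing down it reaches from about 0.4 to 0.85 m from the base axis. Payload 10.4 kg.
Tool frame: the origin (TCP) lies between the finger pads; the fingertips stand ahead of it and the grasp point (between the pads) lies 3 mm ahead of it (r.tips_ahead is the z of the fingertips in the tool frame, in m); z points along the fingers, y is the line along which they close (so a half turn about z gives the same grasp; the last joint's range is limited). The gripper opens to 87 mm and grips with 3 to 60 N. Pads are 19 mm wide; open, the fingers measure 117 mm over their backs; the gripper's body (75 mm by 190 mm) begins 51 mm behind the grasp point.
Start: joints at [-1.326, 0.332, -0.065, 1.46, 0.022, 1.35, -0.088], TCP at [0.165, 0.603, 0.245] pointing down, gripper open.
Joint ranges: [-2.6, 2.6], [-0.5, 2.12], [-1.47, 1.34], [0.16, 2.42], [-1.27, 4.41], [0.06, 2.06], [-2.6, 2.6]. Speed limits (rad/s): [2.22, 2.22, 2.79, 2.79, 3.14, 3.14, 3.14].

### API

Orientations are given as a unit quaternion [x, y, z, w].
In Python, from bench import telemetry, camera, get_calibration, r gives the robot as it stands.
- The arm moves only by the tool drive_tool, never from a script. Its argument "series" is one flat list of numbers, 7 for each row, row after row: the turn, a rotation vector about the tool's x, y, z in units of 5 degrees (1.0 is 5 degrees), then the shift along the tool's x, y, z in units of 40 mm (1.0 is 40 mm), then the opening, from -1 (shut) to 1 (fully open). A call has 1 to 10 rows; each row is the pose to reach, as a shift and turn from the pose commanded when the call began, along the tool's axes at that moment; what a row does not reach only later rows make up. A row lasts 1/12 s, in which the tool goes at most 41.7 mm and 7.16 degrees, less where a joint would pass 70% of its speed; a pose out of reach is approached as far as the arm can. A call with a gripper value outside its range is refused whole. The fingers move at their own pace and stop on an object; "grip_force" is the grip in N (left out, the last holds). Time passes only in rows, so rows that repeat a pose let the fingers close. It gives the time, the measured TCP pose, the force, the opening and the grip force at its end, in the units of the state.
- telemetry.read_state(): the state, without advancing time (a new reading comes with each control period).
- camera(name): name is "side" or "top" or "wrist"; returns the picture (400x640x3 uint8, red, green, blue); there is no depth.
- get_calibration(name): a dict with "fovy" (degrees; the focal length in pixels is half the picture's height over the tangent of half this angle, whatever the lens; pixels are square), "cx", "cy" (the principal point, pixels), "xyz" and "rotation" of the camera in the world. Camera axes: x right, y up, looking along -z (the intrinsics and any distortion apply to the point x, -y, -z); pixel columns grow to the right and rows downward; lengths in m; the calibration is good to about 2 mm. A picture is of the moment at which its call begins: read the wrist's pose just before it. get_calibration takes no time and is no camera call; for the wrist camera it gives the pose at the moment of the call.
- r.close_job(): hands the job in; it is judged then, once.
The state is a dict: "time": time; "joint_positions": joint angles; "joint_vel": joint speeds; "joint_torque": joint torques, N m; "ee_pos": TCP position; "eef_rot": TCP orientation; "ft_force": force on the tool from outside, world axes, zero at the start; "torque": the same for the moment, N m; "width": finger opening in m; "grip_force": force on a finger pad.
Only numpy, scipy, OpenCV 4.12 (cv2) and the standard library are available. Lean on these libraries where they do the work, as an engineer would, in place of code of your own. Each camera call takes 0.05 s, during which the arm holds its last target. There are 200 camera calls.

### The job

On the optics bench the black beam stop with the yellow square has fallen on its back: first push it back up onto its steel foot, right where it is. Then push the orange-framed flip filter over and press it fully down flat, out of the beam. Only push with the fingers: do not lift or carry the beam stop, leave the blue filter as it is and do not disturb the other things on the bench.

Things in the scene. Friction and masses are not known exactly. Their poses are not given: they have to be found in the camera images.
- beam_stop: Loose L-shaped beam stop, about 0.4 kg, 64 mm wide: heavy steel foot 60 x 64 x 12 mm, light black plate 4 mm thick at its heel, 97 mm tall in all, yellow square on the inner face. Origin: middle of the heel edge (outer corner). Axes as when standing: z up along the plate, x heel to toe. At the start it lies on the plate's outer face: z level towards the plate's free end, x up.
- stop_toe (a point): Middle of the toe edge of the foot, 60 mm from the heel. Lying, the foot is a wall 60 mm high, 12 mm thick, at the heel end, with the toe on top. Pushed level near the top of this wall from the side of the lying plate, away from the plate (along the stop's own -z), it tips about the heel edge, and past about 25 degrees falls onto the foot by itself, toe pointing the way of the push.
- stop_top (a point): Middle of the top edge of the beam stop's plate, 97 mm above the heel when standing.
- amber_hinge (a point): Flip mount with orange frame, fixed to the bench: middle of its hinge line, 75 mm above the bench. y along the hinge, z up, x level, the way the flag folds. Flag: plate 6 mm thick, 62 mm wide, 65 mm from hinge to free edge, square orange frame, dark pane, orange disc in the middle. Below the hinge only a post, a bar 18 mm wide under the folded flag, and an orange base 60 x 50 x 10 mm.
- amber_flag (a joint): Angle of the orange flag (rad): 0 upright, 1.57 folded flat and level, on its stop. Starts nearly upright. A stiff hinge (0.04 N m): it stays where it is left.
- blue_hinge (a point): Same mount with a blue frame, to be left alone: middle of its hinge line, same frame and sizes.
- blue_flag (a joint): Angle of the blue flag (rad), as for the orange one; starts nearly upright and has to stay as it is.
- blue_edge (a point): Middle of the free edge of the blue flag, 65 mm from its hinge.
- driver: Loose red-handled screwdriver, 170 mm long, lying; origin under its middle.
- lens_jar: Loose lens jar with black cap, 48 mm across, 50 mm high; origin at the centre of its underside.
- spare_post: Loose steel post 13 mm across, 85 mm high on a 36 mm disc foot, standing; origin at the centre of its underside.
- screw_cup: Loose small white cup, 56 mm across, 45 mm high; origin at the centre of its underside.
- lens_carton: Loose cardboard carton 60 x 70 x 40 mm; origin at the centre of its underside.
Not all that is in view belongs to the job. What is shaped like the beam_stop but green is not meant.

How it is judged:
On the way, in this order (a step that is already met when the one before it is completed fails the run):
1. the beam stop stands on its foot (angle between beam_stop's own z axis and vertical below 0.1 rad and height (world z) of beam_stop below 0.01 m and linear speed of beam_stop below 0.03 m/s), for 0.2 s.
2. the orange flag is folded down flat (value of joint amber_flag above 1.47 rad), for 0.2 s.
At the end, for the whole second after the job is handed in: The beam stop stands on its foot (within 0.1 rad of upright, on the bench, at rest) with its heel within 60 mm of where it lay; the orange flag is folded to at least 1.47 rad of 1.57 and at rest; the blue flag's edge is within 15 mm, and each loose thing within 30 mm, of where it was (all of step 1 and distance of beam_stop from where it was at the start of the episode below 0.06 m and value of joint amber_flag above 1.47 rad and velocity of joint amber_flag below 0.05 rad/s and distance of blue_edge from where it was at the start of the episode below 0.015 m and distance of each of driver, lens_jar, spare_post, screw_cup, lens_carton from where it was at the start of the episode below 0.03 m); the robot touches nothing.
It fails at once if the beam stop is lifted clear of the bench or rolled on its side (height (world z) of each of beam_stop, stop_toe, stop_top above 0.026 m).
It fails at once if the beam stop is carried or shoved away: heel more than 100 mm from its start (distance of beam_stop from where it was at the start of the episode above 0.1 m).
It fails at once if the blue flag is moved (distance of blue_edge from where it was at the start of the episode above 0.015 m).
It fails at once if a bystander is moved by more than 30 mm or knocked over (distance of any of driver, lens_jar, spare_post, screw_cup, lens_carton from where it was at the start of the episode above 0.03 m or angle between any of lens_jar, spare_post, screw_cup, lens_carton's own z axis and vertical above 0.4 rad).
It also fails if it takes over 58 s, if anything falls off the work surface, if the arm or the gripper's body presses on something with over 40 N, if the wrist force passes 120 N, or if a joint passes its speed limit or range.

## Working session

There is one attempt and no reset: what is moved stays moved. The work goes in short steps, Python scripts to look and compute and a tool call to move; the robot and the scene stay as the last step left them, time stands still between calls to the robot, and variables do not carry over. Pictures are saved under pics/ and viewed, at most 10 in all, crops included, and the job is handed in when it is done.

Besides the shell and the picture viewer there is one more tool, called after "Call:" by a JSON object that holds its "api" and its "payload". drive_tool: Moves the arm, as the interface text tells. Its arguments: {"type":"object","properties":{"series":{"type":"array"},"grip_force":{"type":"number"}},"required":["series"]}

```bash
mkdir -p pics; ls; python3 - <<'E'
from bench import telemetry,camera,get_calibration,r
import cv2
print(telemetry.read_state()); print(r.tips_ahead)
for n in("side","top","wrist"):
    c=get_calibration(n);print(n,c)
    cv2.imwrite(f"pics/{n}0.png",camera(n)[:,:,::-1])
E
```

```text
pics
{'time': 0.0, 'joint_positions': array([-1.32559122,  0.33288017, -0.06468676,  1.46099287,  0.02161976,
        1.34988302, -0.08851168]), 'joint_vel': array([ 0.0005414 ,  0.00040618, -0.00015315, -0.0003552 ,  0.00219717,
       -0.00134124,  0.00221822]), 'joint_torque': array([-5.01090744e-04, -6.23260260e+01,  2.41011410e-02, -3.89901066e+01,
       -6.14614505e-02,  3.98683024e-02,  1.46172792e-04]), 'ee_pos': array([0.16530483, 0.60235598, 0.24372409]), 'eef_rot': array([ 1.33501636e-01,  9.91048321e-01, -7.31853955e-04, -5.17608973e-05]), 'ft_force': array([ 0.37168256,  0.19200594, -1.22399257]), 'torque': array([-0.02719213,  0.00622128, -0.0279934 ]), 'grip_force': 0.0, 'width': 0.08720765996581063}
0.022
side {'fovy': 56.20867533373147, 'cx': 322.29104879585043, 'cy': 197.5260200504167, 'xyz': array([0.4168603 , 0.70258408, 0.82054761]), 'rotation': array([-0.04121601,  0.37796892,  0.92161371, -0.07790323])}
top {'fovy': 56.28288545776705, 'cx': 319.34676851233337, 'cy': 193.66724801958856, 'xyz': array([0.3410731 , 0.03026288, 1.18472666]), 'rotation': array([ 0.07573885, -0.06581755, -0.65906972,  0.74535816])}
wrist {'fovy': 62.25890431636974, 'cx': 322.63809664161636, 'cy': 200.36725571018084, 'xyz': array([0.0975314 , 0.6203418 , 0.38396719]), 'rotation': array([-0.10253011, -0.07701388,  0.60129438,  0.78867072])}
```

View pics/side0.png

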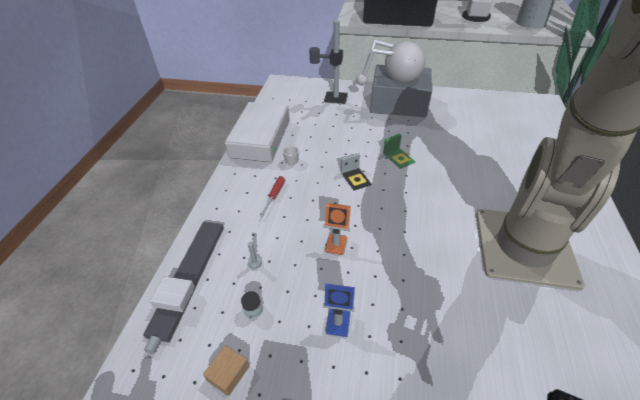

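View pics/top0.png

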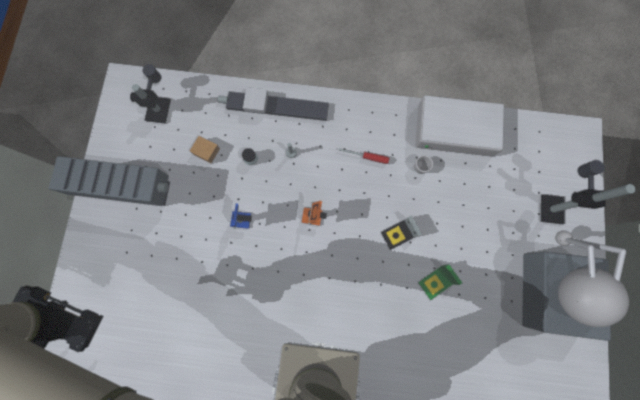

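Candidates: the yellow-square black stop is at side (357,180) / top (397,235), and the green decoy is at side (400,157) / top (436,283). The orange flip is at side (338,216) / top (313,213), and the blue one is at side (339,297) / top (241,217). I'll check the choice in one enlarged crop.

```bash
cat > h.py <<'E'
import numpy as np, cv2
from scipy.spatial.transform import Rotation as R
from bench import telemetry,camera,get_calibration,r
def K(c):
    f=200/np.tan(np.radians(c["fovy"])/2); return np.array([[f,0,c["cx"]],[0,f,c["cy"]],[0,0,1]])
def ray(c,u,v):
    d=np.linalg.inv(K(c))@[u,v,1]; return R.from_quat(c["rotation"]).apply(d*[1,-1,-1])
def atz(c,u,v,z):
    d=ray(c,u,v); return c["xyz"]+d*(z-c["xyz"][2])/d[2]
def tri(obs):  # [(calib,u,v)] least squares point, residual
    A=np.zeros((3,3));b=np.zeros(3)
    for c,u,v in obs:
        d=ray(c,u,v);d/=np.linalg.norm(d);P=np.eye(3)-np.outer(d,d);A+=P;b+=P@c["xyz"]
    return np.linalg.solve(A,b)
def proj(c,p):
    q=R.from_quat(c["rotation"]).inv().apply(np.atleast_2d(p)-c["xyz"])*[1,-1,-1]; q=q@K(c).T; return q[:,:2]/q[:,2:]
def tool(p):  # world point -> shift in tool axes, units of 40 mm
    s=telemetry.read_state(); return R.from_quat(s["eef_rot"]).inv().apply(np.array(p)-s["ee_pos"])/.04
E
python3 - <<'E'
import cv2,numpy as np
s=cv2.imread("pics/side0.png");t=cv2.imread("pics/top0.png")
def c(im,u,v,w,h):return cv2.resize(im[v:v+h,u:u+w],(400,300),interpolation=cv2.INTER_CUBIC)
# 50x37.5 -> 8x ; 80x60 -> 5x
o=np.vstack([np.hstack([c(s,335,145,80,60),c(s,300,200,80,60)]),np.hstack([c(t,375,210,80,60),c(t,280,190,80,60)])])
cv2.imwrite("pics/crop0.png",o)
E
```

```text
(no output)
```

View pics/crop0.png

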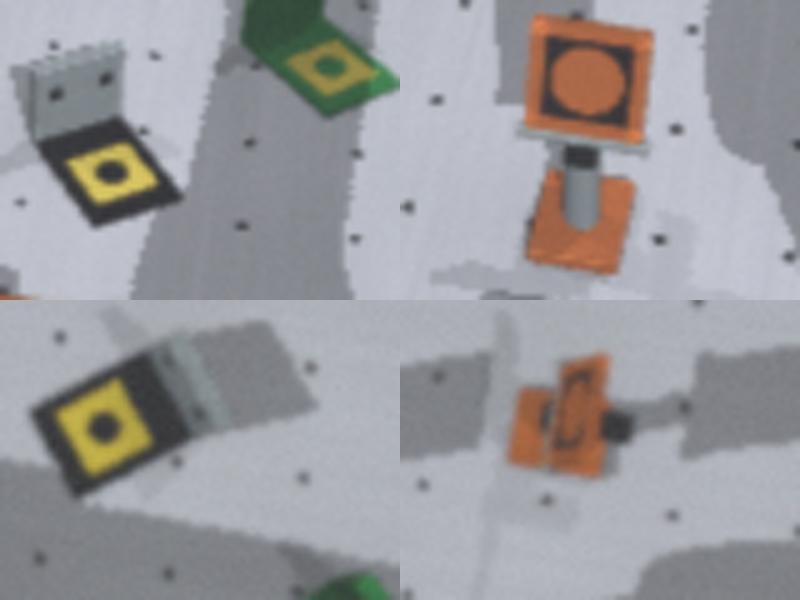

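The crop confirms it: the black plate with the yellow square and steel foot wall (side ~(352,165)) is the stop. The orange flag stands upright over its base.

```bash
python3 - <<'E'
from h import *
np.set_printoptions(precision=3,suppress=True)
S=get_calibration("side");T=get_calibration("top")
print("stop side free", atz(S,354,190.4,.004),atz(S,371.4,184.6,.004)," heel in", atz(S,342.6,173,.004),atz(S,359.4,168.4,.004))
print("stop top free", atz(T,381,232,.004),atz(T,390.6,249.4,.004)," heel in", atz(T,405,220,.004),atz(T,414,237.4,.004))
print("toe outer", atz(S,337.4,158.6,.06),atz(S,359.4,153,.06),atz(T,412,216,.06),atz(T,420.6,235,.06))
print("disc", tri([(S,337.5,216),(T,315,213)]))
print("base side",[atz(S,*p,.01)[:2] for p in((329.6,234),(347,237),(343.4,254.6),(325.4,251))])
print("base top",[atz(T,*p,.01)[:2] for p in((304,207),(301.6,222.4))])
for a,b in[((326,203),(321.6,200.6)),((326,203),(313,203)),((350.6,206.4),(320,225)),((350.6,206.4),(310.4,224)),((325,225),(321.6,200.6)),((325,225),(313,203)),((349,228),(320,225)),((349,228),(310.4,224))]: print(a,b,p:=tri([(S,*a),(T,*b)]),proj(S,p)-a,proj(T,p)-b)
E
```

```text
stop side free [ 0.48  -0.137  0.004] [ 0.428 -0.172  0.004]  heel in [ 0.526 -0.212  0.004] [ 0.474 -0.243  0.004]
stop top free [ 0.481 -0.146  0.004] [ 0.43  -0.181  0.004]  heel in [ 0.528 -0.219  0.004] [ 0.477 -0.251  0.004]
toe outer [ 0.544 -0.215  0.06 ] [ 0.478 -0.254  0.06 ] [ 0.534 -0.227  0.06 ] [ 0.48  -0.257  0.06 ]
disc [0.502 0.065 0.102]
base side [array([0.526, 0.053]), array([0.477, 0.055]), array([0.478, 0.116]), array([0.527, 0.112])]
base top [array([0.529, 0.105]), array([0.48 , 0.106])]
(326, 203) (321.6, 200.6) [0.535 0.05  0.13 ] [[0.047 0.012]] [[ 0.006 -0.043]]
(326, 203) (313, 203) [0.526 0.072 0.153] [[1.995 0.479]] [[ 0.224 -1.792]]
(350.6, 206.4) (320, 225) [0.469 0.045 0.123] [[1.293 0.294]] [[ 0.19  -1.173]]
(350.6, 206.4) (310.4, 224) [0.466 0.072 0.151] [[1.656 0.373]] [[ 0.24  -1.479]]
(325, 225) (321.6, 200.6) [0.544 0.051 0.046] [[-2.105 -0.568]] [[-0.289  1.893]]
(325, 225) (313, 203) [0.534 0.075 0.073] [[-0.143 -0.036]] [[-0.018  0.126]]
(349, 228) (320, 225) [0.474 0.047 0.039] [[-0.349 -0.085]] [[-0.055  0.312]]
(349, 228) (310.4, 224) [0.471 0.075 0.073] [[0.018 0.004]] [[ 0.003 -0.016]]
```

View pics/wrist0.png

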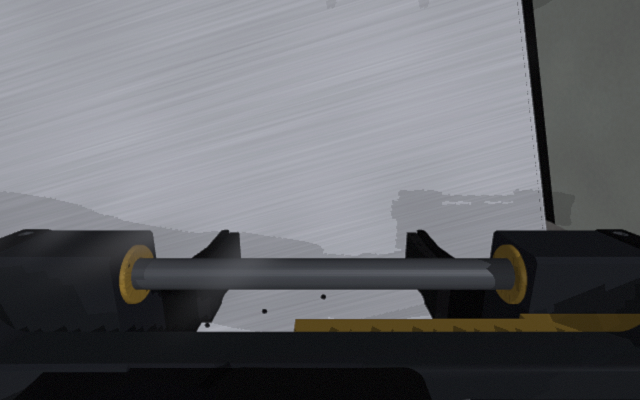

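Call:
{"api": "drive_tool", "payload": {"series": [0,0,0.8,-0.82,-0.6,0,-0.5,0,0,1.6,-1.65,-1.2,0,-0.5,0,0,2.4,-2.48,-1.8,0,-0.5,0,0,3.2,-3.3,-2.4,0,-0.5,0,0,4,-4.1,-3,0,-0.5,0,0,4.8,-4.95,-3.6,0,-0.5,0,0,5.6,-5.8,-4.2,0,-0.5,0,0,6.4,-6.6,-4.8,0,-0.5,0,0,7.4,-7.4,-5.4,0,-0.5,0,0,8.36,-8.25,-6,0,-0.5]}}

```text
time: 0.98
ee_pos: [0.4207, 0.2823, 0.2446]
eef_rot: [0.48, 0.877, 0.0, -0.0]
ft_force: [1.5, 0.9, 0.3]
width: 0.0287
grip_force: 0.0
```

```bash
python3 - <<'E'
from h import *
np.set_printoptions(precision=3,suppress=True)
s=telemetry.read_state();print(s["time"],s["ee_pos"],R.from_quat(s["eef_rot"]).as_matrix(),s["joint_positions"],s["width"])
print("to prestop",tool([.475,-.19,.20]))
S=get_calibration("side");T=get_calibration("top")
print("black",tri([(S,336,231),(T,323.4,215.4)]))
im=camera("wrist")[:,:,::-1];cv2.imwrite("pics/w1.png",im)
t=cv2.imread("pics/top0.png")
E
```

```text
0.9833 [0.421 0.282 0.245] [[-0.539  0.842 -0.   ]
 [ 0.842  0.539  0.   ]
 [ 0.     0.    -1.   ]] [-0.929  0.063  0.26   1.782 -0.017  1.298 -0.095] 0.028680444352912414
to prestop [-10.676  -5.223   1.11 ]
black [0.51  0.04  0.011]
```

Call:
{"api": "drive_tool", "payload": {"series": [0,0,0,-0.9,-0.44,0,-0.5,0,0,0,-1.8,-0.88,0,-0.5,0,0,0,-2.7,-1.32,0,-0.5,0,0,0,-3.6,-1.76,0,-0.5,0,0,0,-4.5,-2.2,0,-0.5,0,0,0,-5.4,-2.64,0,-0.5,0,0,0,-6.3,-3.08,0,-0.5,0,0,0,-7.2,-3.52,0,-0.5,0,0,0,-8.1,-3.96,0,-0.5,0,0,0,-9,-4.4,0,-0.5]}}

```text
time: 1.87
ee_pos: [0.4673, -0.1157, 0.2447]
eef_rot: [0.478, 0.878, 0.0, 0.0]
ft_force: [0.9, 0.5, -0.0]
width: 0.0216
grip_force: 0.0
```

Call:
{"api": "drive_tool", "payload": {"series": [0,0,0,-0.6,-0.3,0.2,-0.5,0,0,0,-1.0,-0.6,0.5,-0.5,0,0,0,-1.3,-0.8,0.9,-0.5,0,0,0,-1.3,-0.8,1.0,-0.5,0,0,0,-1.3,-0.8,1.0,-0.5]}}

```text
time: 2.28
ee_pos: [0.4681, -0.175, 0.2034]
eef_rot: [0.479, 0.878, -0.001, -0.001]
ft_force: [-0.2, 0.8, -0.3]
width: 0.0217
grip_force: 0.0
```

```bash
python3 - <<'E'
from h import *
np.set_printoptions(precision=4,suppress=True)
s=telemetry.read_state();print(s["time"],s["ee_pos"],s["eef_rot"],s["joint_positions"],s["width"])
print(get_calibration("wrist"))
w=camera("wrist")[:,:,::-1];cv2.imwrite("pics/w2.png",w)
t=camera("top")[:,:,::-1]
def c(im,u,v,w,h):return cv2.resize(im[v:v+h,u:u+w],None,fx=5,fy=5,interpolation=cv2.INTER_CUBIC)
o=np.zeros((600,800,3),np.uint8);o[:400,:640]=w
o[400:,:400]=c(t,290,195,80,40);o[400:,400:]=c(t,220,200,80,40)
cv2.imwrite("pics/m2.png",o)
E
```

```text
2.2833 [ 0.4681 -0.175   0.2034] [ 0.4788  0.8779 -0.0006 -0.0011] [-0.4648  0.0827  0.7767  1.874  -0.0611  1.2115  0.904 ] 0.021665644716849997
{'fovy': 62.25890431636974, 'cx': 322.63809664161636, 'cy': 200.36725571018084, 'xyz': array([ 0.4299, -0.1173,  0.3436]), 'rotation': array([-0.1228, -0.0348,  0.2798,  0.9515])}
```

View pics/m2.png

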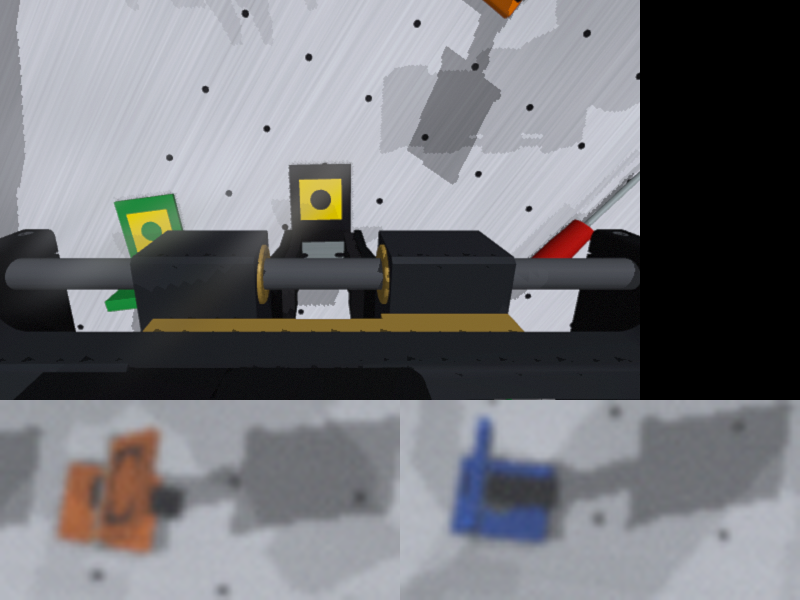

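The wrist view shows the stop's free edge at (289,165)–(351,163), square to the tool and centred between the fingers. Orange and blue both show the dark bar on the −y side of the hinge, so the orange flag folds towards −y.

```bash
python3 - <<'E'
from h import *
np.set_printoptions(precision=4,suppress=True)
W=get_calibration("wrist");T=get_calibration("top")
a,b=atz(W,289,165,.004),atz(W,351,163,.004);print(a,b,np.linalg.norm(a-b))
d=(b-a)/np.linalg.norm(b-a);push=np.array([d[1],-d[0],0]);print("push",push)
heel=(a+b)/2+.097*push;print("heel",heel)
for p in(-.045,-.04):
  q=heel+p*push;print(p,tool([q[0],q[1],.07]))
print("push in tool",R.from_quat(telemetry.read_state()["eef_rot"]).inv().apply(push))
print("bar end",atz(T,326.4,215,.068))
E
```

```text
[ 0.4293 -0.1788  0.004 ] [ 0.4821 -0.1423  0.004 ] 0.06418668955573423
push [ 0.5701 -0.8215  0.    ]
heel [ 0.511  -0.2402  0.004 ]
-0.045 [-0.8371 -0.0605  3.3694]
-0.04 [-0.9621 -0.0565  3.3694]
push in tool [-0.9995  0.032  -0.0003]
bar end [0.5042 0.0309 0.068 ]
```

Call:
{"api": "drive_tool", "payload": {"series": [0,0,0,-0.4,0,0.8,-0.5,0,0,0,-0.84,-0.05,1.6,-0.5,0,0,0,-0.84,-0.05,2.4,-0.5,0,0,0,-0.84,-0.05,3.0,-0.5,0,0,0,-0.84,-0.05,3.35,-0.5,0,0,0,-0.84,-0.05,3.35,-0.5]}}

```text
time: 2.88
ee_pos: [0.4846, -0.2024, 0.0683]
eef_rot: [0.477, 0.879, -0.0, -0.002]
ft_force: [-0.5, 0.1, 0.2]
width: 0.0219
grip_force: 0.0
```

Call:
{"api": "drive_tool", "payload": {"series": [0,0,0,-0.12,0,0,-0.5,0,0,0,-0.24,0,0,-0.5,0,0,0,-0.36,0,0,-0.5,0,0,0,-0.48,0.01,0,-0.5,0,0,0,-0.58,0.01,0,-0.5,0,0,0,-0.68,0.02,0,-0.5,0,0,0,-0.76,0.02,0,-0.5,0,0,0,-0.84,0.02,0,-0.5]}}

```text
time: 3.55
ee_pos: [0.5046, -0.2324, 0.0706]
eef_rot: [0.478, 0.878, 0.0, 0.0]
ft_force: [0.0, -0.2, 0.2]
width: 0.0218
grip_force: 0.3
```

```bash
python3 - <<'E'
from h import *
s=telemetry.read_state();print(s["time"],s["ee_pos"],s["ft_force"])
t=camera("top")[:,:,::-1];w=camera("wrist")[:,:,::-1];sd=camera("side")[:,:,::-1]
c=lambda im,u,v:cv2.resize(im[v:v+60,u:u+80],None,fx=5,fy=5,interpolation=cv2.INTER_CUBIC)
o=np.vstack([np.hstack([c(sd,320,130),c(t,370,195)]),np.hstack([w[120:360,160:480],np.zeros((240,480,3),np.uint8)])])
cv2.imwrite("pics/m3.png",o)
E
```

```text
3.55 [ 0.50458069 -0.23236095  0.07058154] [ 0.01849909 -0.17560596  0.23244208]
```

View pics/m3.png

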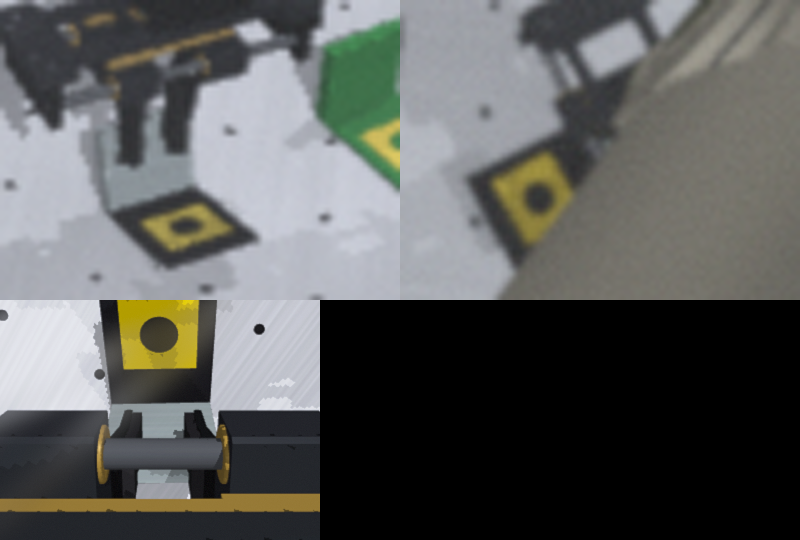

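The stop still lies flat, with the fingers in front of the wall at top height and no force yet. I'll keep pushing.

Call:
{"api": "drive_tool", "payload": {"series": [0,0,0,-0.1,0,0,-0.5,0,0,0,-0.2,0,0,-0.5,0,0,0,-0.3,0,0,-0.5,0,0,0,-0.4,0,0,-0.5]}}

```text
time: 4.03
ee_pos: [0.5133, -0.2459, 0.0705]
eef_rot: [0.478, 0.878, -0.0, 0.0]
ft_force: [-0.1, -0.1, 0.3]
width: 0.0218
grip_force: 0.0
```

Call:
{"api": "drive_tool", "payload": {"series": [0,0,0,-0.1,0,0,-0.5,0,0,0,-0.2,0,0,-0.5,0,0,0,-0.3,0,0,-0.5,0,0,0,-0.4,0,0,-0.5]}}

```text
time: 4.37
ee_pos: [0.5218, -0.2593, 0.0704]
eef_rot: [0.478, 0.878, 0.0, -0.0]
ft_force: [-0.4, -0.7, 0.3]
width: 0.022
grip_force: 0.0
```

```bash
python3 - <<'E'
from h import *
s=telemetry.read_state();print(s["time"],s["ee_pos"],s["ft_force"])
w=camera("wrist")[:,:,::-1];sd=camera("side")[:,:,::-1]
c=lambda im,u,v:cv2.resize(im[v:v+60,u:u+80],None,fx=5,fy=5,interpolation=cv2.INTER_CUBIC)
o=np.hstack([c(sd,320,130),cv2.resize(w[60:360,120:520],(400,300))])
cv2.imwrite("pics/m4.png",o)
E
```

```text
4.3667 [ 0.52184341 -0.25925657  0.0704352 ] [-0.35576507 -0.67543033  0.25143011]
```

View pics/m4.png

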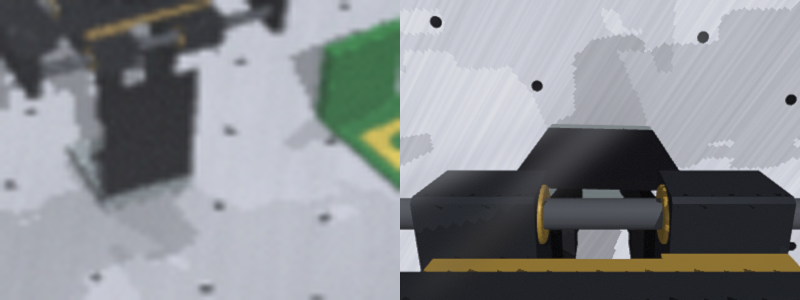

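The stop has tipped up onto its foot, with the plate now behind the fingers. I'll step forward a little to free the plate, then lift straight up.

Call:
{"api": "drive_tool", "payload": {"series": [0,0,0,-0.1,0,0,-0.5,0,0,0,-0.2,0,0,-0.5,0,0,0,-0.3,0,0,-0.5,0,0,0,-0.3,0,0,-0.5,0,0,0,-0.3,0,-0.5,-0.5,0,0,0,-0.3,0,-1.2,-0.5,0,0,0,-0.3,0,-2.1,-0.5,0,0,0,-0.3,0,-3,-0.5,0,0,0,-0.3,0,-3.8,-0.5,0,0,0,-0.3,0,-3.8,-0.5]}}

```text
time: 5.3
ee_pos: [0.5303, -0.2707, 0.229]
eef_rot: [0.479, 0.878, 0.001, 0.004]
ft_force: [-0.3, -0.2, 0.1]
width: 0.0215
grip_force: 0.0
```

```bash
python3 - <<'E'
from h import *
np.set_printoptions(precision=3,suppress=True)
s=telemetry.read_state();print(s["time"],s["ee_pos"],s["ft_force"],R.from_quat(s["eef_rot"]).as_matrix(),s["joint_positions"])
sd=camera("side")[:,:,::-1];w=camera("wrist")[:,:,::-1]
o=np.hstack([cv2.resize(sd[140:200,310:390],None,fx=5,fy=5,interpolation=cv2.INTER_CUBIC),cv2.resize(w,(480,300))[:,40:440]])
cv2.imwrite("pics/m5.png",o)
E
```

```text
5.3 [ 0.53  -0.271  0.229] [-0.283 -0.233  0.055] [[-0.542  0.84   0.009]
 [ 0.84   0.542 -0.002]
 [-0.007  0.006 -1.   ]] [-0.247  0.333  0.803  1.609 -0.249  1.296  1.168]
```

View pics/m5.png

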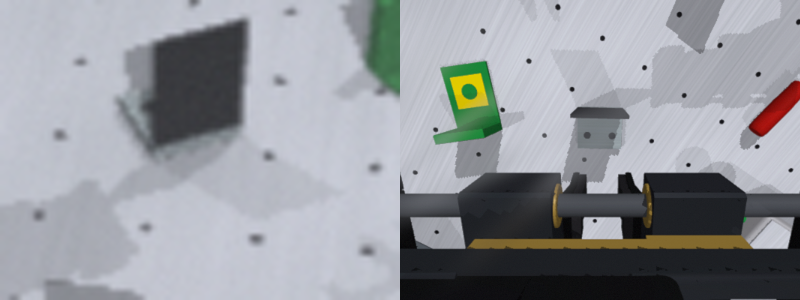

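The stop stands squarely on its foot, with the plate upright at side ~(350,160) and the foot flat in the wrist view. Next I'll go over to the +y side of the orange flag, turning the tool square to its hinge.

Call:
{"api": "drive_tool", "payload": {"series": [0,0,0.7,0.85,0.46,-0.3,-0.5,0,0,1.4,1.7,0.92,-0.6,-0.5,0,0,2.1,2.55,1.4,-0.8,-0.5,0,0,2.8,3.4,1.86,-0.8,-0.5,0,0,3.5,4.25,2.3,-0.8,-0.5,0,0,4.2,5.1,2.8,-0.8,-0.5,0,0,4.8,5.95,3.25,-0.8,-0.5,0,0,5.4,6.8,3.7,-0.8,-0.5,0,0,6,7.65,4.2,-0.8,-0.5,0,0,6.56,8.49,4.64,-0.8,-0.5]}}

```text
time: 6.23
ee_pos: [0.4987, 0.1191, 0.2532]
eef_rot: [0.707, 0.707, -0.001, -0.001]
ft_force: [0.9, 0.1, -0.0]
width: 0.0221
grip_force: 0.0
```

```bash
python3 - <<'E'
from h import *
np.set_printoptions(precision=3,suppress=True)
w=camera("wrist")[:,:,::-1]
s=telemetry.read_state();print(s["time"],s["ee_pos"],s["ft_force"],R.from_quat(s["eef_rot"]).as_matrix(),s["joint_positions"])
S=get_calibration("side")
print("to start u=-30,tip z=.123:",tool([.502,.105,.145]))
h=np.array([.511,-.2402,0]);d=np.array([.84,.543,0])*.032
print("stop proj (upright): heel corners",proj(S,[h-d,h+d]),"top",proj(S,[h-d+[0,0,.097],h+d+[0,0,.097]]))
cv2.imwrite("pics/w6.png",w)
E
```

```text
6.2833 [0.497 0.128 0.253] [-1.748  8.13  -0.671] [[-0.004  1.    -0.003]
 [ 1.     0.004  0.002]
 [ 0.002 -0.003 -1.   ]] [-0.896  0.073  0.592  1.766 -0.045  1.317 -0.29 ]
to start u=-30,tip z=.123: [-0.572  0.121  2.692]
stop proj (upright): heel corners [[356.779 166.257]
 [339.404 171.385]] top [[358.261 142.907]
 [339.883 148.003]]
```

View pics/w6.png

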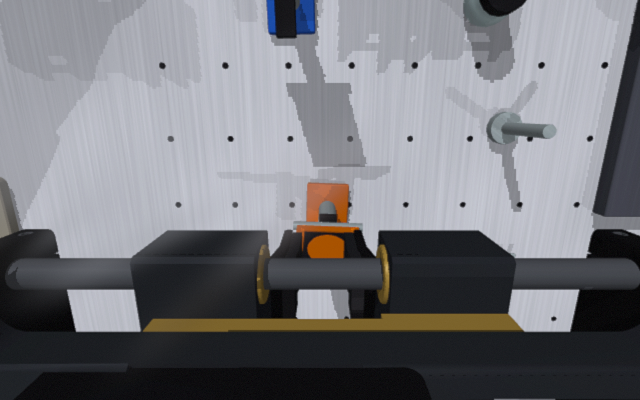

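The flag's disc is at (326,246), with the hinge line at (293–362,224) and the tool roughly centred on it. I'll let the tool settle, then recompute.

Call:
{"api": "drive_tool", "payload": {"series": [0,0,0,0,0,0,-0.5,0,0,0,0,0,0,-0.5,0,0,0,0,0,0,-0.5]}}

```text
time: 6.53
ee_pos: [0.4998, 0.1155, 0.2537]
eef_rot: [0.707, 0.707, -0.001, -0.0]
ft_force: [-0.3, 0.5, 0.3]
width: 0.0216
grip_force: 0.0
```

```bash
python3 - <<'E'
from h import *
np.set_printoptions(precision=3,suppress=True)
W=get_calibration("wrist");camera("wrist")
s=telemetry.read_state();print(s["time"],s["ee_pos"],s["ft_force"])
print("hinge proj",proj(W,[[.471,.075,.075],[.534,.075,.075]]))
E
```

```text
6.5833 [0.5   0.115 0.254] [ 0.354 -0.951  0.21 ]
hinge proj [[295.615 224.239]
 [357.68  224.23 ]]
```

Call:
{"api": "drive_tool", "payload": {"series": [0,0,0,0,0,0.9,-0.5,0,0,0,0,0,1.8,-0.5,0,0,0,0,0,2.5,-0.5,0,0,0,0,0,2.7,-0.5,0,0,0,-0.3,0,2.7,-0.5,0,0,0,-0.6,0,2.7,-0.5,0,0,0,-0.8,0,2.7,-0.5,0,0,0,-1.0,0,2.7,-0.5,0,0,0,-1.13,0,2.7,-0.5]}}

```text
time: 7.33
ee_pos: [0.5007, 0.0702, 0.1479]
eef_rot: [0.707, 0.707, 0.001, 0.0]
ft_force: [0.1, 1.2, -0.7]
width: 0.0218
grip_force: 0.4
```

Call:
{"api": "drive_tool", "payload": {"series": [0,0,0,-0.15,0,0.06,-0.5,0,0,0,-0.3,0,0.13,-0.5,0,0,0,-0.43,0,0.23,-0.5,0,0,0,-0.55,0,0.34,-0.5,0,0,0,-0.65,0,0.46,-0.5,0,0,0,-0.75,0,0.6,-0.5,0,0,0,-0.81,0,0.75,-0.5,0,0,0,-0.86,0,0.91,-0.5,0,0,0,-0.9,0,1.0,-0.5,0,0,0,-0.9,0,1.0,-0.5]}}

```text
time: 8.17
ee_pos: [0.4994, 0.0354, 0.1055]
eef_rot: [0.707, 0.707, -0.001, -0.0]
ft_force: [0.2, -1.0, 0.0]
width: 0.0221
grip_force: 0.0
```

Call:
{"api": "drive_tool", "payload": {"series": [0,0,0,0,0,0.06,-0.5,0,0,0,0,0,0.12,-0.5,0,0,0,0,0,0.15,-0.5,0,0,0,0,0,0.15,-0.5]}}

```text
time: 8.5
ee_pos: [0.5001, 0.0359, 0.1006]
eef_rot: [0.707, 0.708, 0.0, -0.0]
ft_force: [-0.4, -0.4, 0.1]
width: 0.0218
grip_force: 0.0
```

Call:
{"api": "drive_tool", "payload": {"series": [0,0,0,0,0,0.04,-0.5,0,0,0,0,0,0.08,-0.5,0,0,0,0,0,0.08,-0.5]}}

```text
time: 8.75
ee_pos: [0.5004, 0.0359, 0.0997]
eef_rot: [0.707, 0.707, 0.001, -0.001]
ft_force: [-14.1, -0.6, 35.7]
width: 0.0219
grip_force: 17.5
```

```bash
python3 - <<'E'
from h import *
np.set_printoptions(precision=4,suppress=True)
s=telemetry.read_state();print(s["time"],s["ee_pos"],s["ft_force"])
sd=camera("side")[:,:,::-1];t=camera("top")[:,:,::-1]
c=lambda im,u,v:cv2.resize(im[v:v+60,u:u+80],None,fx=5,fy=5,interpolation=cv2.INTER_CUBIC)
cv2.imwrite("pics/m7.png",np.hstack([c(sd,300,195),c(t,280,190)]))
E
```

```text
8.75 [0.5004 0.0359 0.0997] [-14.1475  -0.6152  35.6701]
```

View pics/m7.png

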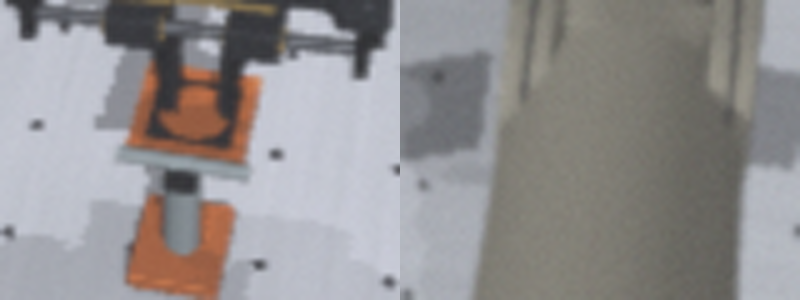

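The flag is on its stop: tips at z 0.0777 against 0.078 expected, pressing with 36 N, and the side view shows it level. I'll lift straight off.

Call:
{"api": "drive_tool", "payload": {"series": [0,0,0,0,0,-0.2,-0.5,0,0,0,0,0,-0.8,-0.5,0,0,0,0,0,-1.6,-0.5,0,0,0,0,0,-2.5,-0.5,0,0,0,0,0,-3.2,-0.5,0,0,0,0,0,-3.6,-0.5,0,0,0,0,0,-3.6,-0.5,0,0,0,0,0,-3.6,-0.5]}}

```text
time: 9.52
ee_pos: [0.5003, 0.036, 0.2418]
eef_rot: [0.707, 0.708, 0.001, 0.0]
ft_force: [-0.3, 0.1, 0.0]
width: 0.0219
grip_force: 0.0
```

```bash
python3 - <<'E'
from h import *
np.set_printoptions(precision=1,suppress=True)
s=telemetry.read_state();print(s["time"],s["ee_pos"]*1000,s["ft_force"])
S=get_calibration("side");im=camera("side");cv2.imwrite("pics/s8.png",im[:,:,::-1])
hsv=cv2.cvtColor(im,cv2.COLOR_RGB2HSV)
m=cv2.inRange(hsv,(3,120,100),(16,255,255));m[:195]=0;m[:,:310]=0;m[258:]=0;m[:,365:]=0
ys=np.where(m.any(1))[0];print("orange rows",ys.min(),ys.max(), "cols in top rows",[np.where(m[r])[0][[0,-1]] for r in ys[:3]])
for th in(1.57,1.47,1.35,1.2): # predicted free edge, upper corners
    p=np.array([[x,.075-.065*np.sin(th)+.003*np.cos(th),.075+.065*np.cos(th)+.003*np.sin(th)] for x in(.471,.533)])
    print(th,proj(S,p).ravel())
E
```

```text
9.5167 [500.3  36.  241.8] [-0.3  0.1  0. ]
orange rows 208 253 cols in top rows [array([330, 336]), array([330, 343]), array([329, 348])]
1.57 [352.  208.5 329.4 205.8]
1.47 [352.1 207.  329.3 204.4]
1.35 [352.1 205.5 329.2 202.8]
1.2 [352.1 204.  329.  201.3]
```

```bash
python3 -c "
from bench import r
print(r.close_job())"
```

```text
the job is handed in; nothing more can be done
None
```

The beam stop is back up on its steel foot where it lay, the orange flag is pressed flat on its stop, the arm never went near the blue flag or the loose things (I did not re-measure them at the end), and the job was handed in at about 9.5 s; no verdict came back.

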